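Open the spring-locked stationery box

TASK

Open the wooden stationery box: with the fingertips press its square metal spring catch down through the window in the sliding lid, keep it down while you start sliding the lid past it, and push the lid on until it is fully open and the catch has sprung back up behind the lid. Lift nothing, leave the other things on the counter where they are, and finish clear of everything.

Things in the scene. Friction and masses are not known exactly. Their poses are not given: they have to be found in the camera images.
- box: fixed open wooden box, 164 (x) x 250 (y) x 76 mm high; origin centre of its underside, z up. The lid slides open towards the box's +y, out over the +y end wall (58 high, inner face at y = +117). Ledges carry the lid; lips above its long edges (76 high, inner edges at x = -61 and +61) keep it from being lifted. Under the lid, beside the catch, the inside is free down to 45 above the counter
- lid: loose wooden lid in the box's grooves, 60 to 68 mm above the counter, 230 long (y), 144 wide, 0.2 to 0.45 kg. Origin centre of its underside; axes as the box's; shut, it is at y = 0 in the box frame (2 of play); it stops at y = +102. One window, 60 (x) x 54 (y), y = -70 to -16 in the lid's frame: a fingertip in it pushes the lid by the window's +y edge. The lid's -y end is at y = -115
- window (a point): centre of the lid's window, at the level of the lid's top face (y = -43 mm in the lid's frame); moves with the lid
- catch (a joint): travel of the catch, m: 0 = up (locked), 0.026 = fully down. Spring 2 N at the start, 4.5 N fully down. Down by 0.016 or more, the lid can pass over it; the lid then rides over it and itself keeps it down (0.013 to 0.016) until the lid's -y end has passed, at about 96 mm of lid travel; there it springs up and bars the way back
- catch_top (a point): centre of the flat top of the catch, a square steel plunger 46 (x) x 49 (y) mm, standing up in the window of the shut lid, 8 proud of it (top 76 above the counter when up, 50 when fully down; it moves only down and up). It is at x = 0, y = -43.5 in the box frame
- notes: bystander: white paper note block 76 x 76 x 22 mm high, loose, lying just beyond the box's opening end (the lid slides out above it); origin centre of its underside
- stapler: bystander: black and steel stapler 36 x 120 x 50 mm high, loose, along the box's far long side; origin centre of its underside
- glue: bystander: white glue stick standing upright, diameter 27 mm, 79 mm high, loose, by the box's near long side; origin centre of its underside
- sharpener: bystander: small aluminium sharpener 26 x 40 x 24 mm high, loose, behind the box's closed end; origin centre of its underside
- mug: bystander: white mug, diameter 80 mm, 90 mm high, standing to the left of the box; origin centre of its underside
- tape: bystander: clear tape roll lying flat, diameter 90 mm, 24 mm high, to the right of the box; origin centre of its underside
- calculator: bystander: grey calculator 80 x 140 x 16 mm high, on the left of the counter; origin centre of its underside

How it is judged:
By the outcome, as a careful person would: the job done as asked, in the order asked, and still so for the second after the job is handed in, with the robot touching nothing.
It also fails if it takes over 34 s, if anything falls off the work surface, if the arm or the gripper's body presses on something with over 40 N, if the wrist force passes 120 N, or if a joint passes its speed limit or range.

ROBOT

A 7-joint arm with a two-finger parallel gripper is mounted at the origin on the work surface. World frame = base frame: x ahead of the robot, y to its left, z up, the work surface at z = 0. Lengths are in m, angles in rad, forces in N, time in s.
With the tool pointing down it reaches from about 0.425 to 1.025 m from the base axis. Payload 3.6 kg.
Tool frame: the origin (TCP) lies at the very end of the fingers, on their centre line; the grasp point (between the pads) lies arm.grasp_offset behind it (arm.grasp_offset is the distance from the TCP to the grasp point, in m); z points along the fingers, y is the line along which they close (so a half turn about z gives the same grasp; the last joint's range is limited). The gripper opens to 85 mm and grips with 20 to 120 N. Pads are 22 mm wide; open, the fingers measure 114 mm over their backs; the gripper's body (76 mm by 85 mm) begins 54 mm behind the grasp point. The pads swing forward as they close: fully open they stand 13 mm farther back than shut.
Start: joints at [1.22, 0.591, 0.048, 1.609, -0.033, 0.943, -0.034], TCP at [0.185, -0.701, 0.231] pointing down, gripper open.
Joint ranges: [-2.69, 2.69], [-0.47, 2.24], [-1.27, 1.36], [0.19, 2.51], [-1.53, 4.68], [0.08, 2.07], [-3.09, 3.09]. Speed limits (rad/s): [2.57, 2.57, 3.14, 3.14, 3.14, 3.14, 3.14].

INTERFACE

Orientations are given as a unit quaternion [w, x, y, z].
In Python, from cell import telemetry, optics, workorder, spotter, arm gives the robot as it stands.
- The arm moves only by the tool play_rows, never from a script. Its argument "targets" is a list of rows, each a list of 7 numbers: the shift along the tool's x, y, z as a fraction of full scale, then the turn, a rotation vector about the tool's x, y, z as a fraction of full scale, then the gripper command: -1 is fully open, 1 is shut, values between are in proportion. In form: [[dx, dy, dz, rx, ry, rz, jaw], ...]. A call has 1 to 20 rows; each row is the pose to reach, as a shift and turn from the pose commanded when the call began, along the tool's axes at that moment, turning the shorter way round; what a row does not reach only later rows make up. Full scale, the value 1, is 0.12 m for a shift and pi rad for a turn. A row lasts 1/8 s, in which the tool goes at most 62.5 mm and 10.7 degrees, less where a joint would pass 70% of its speed; a pose out of reach is approached as far as the arm can. A call with a number of a shift or a turn outside -1 to 1 is refused whole. A call with a gripper value outside its range is refused whole. The fingers move at their own pace and stop on an object; "grip_force" is the grip in N (left out, the last holds). Time passes only in rows, so rows that repeat a pose let the fingers close. It gives the time, the measured TCP pose, the force, the opening and the grip force at its end, in the units of the state.
- telemetry.observe(): the state, without advancing time (a new reading comes with each control period).
- optics.grab_frame(name): name is "side" or "top"; returns the picture (480x640x3 uint8, red, green, blue); there is no depth.
- optics.camera_info(name): a dict with "fx", "fy", "cx", "cy" (pixels), "rvec" (rotation vector, rad) and "tvec" (3), from world to camera coordinates, as OpenCV has them. Camera axes: x right, y down, z forward; pixel columns grow to the right and rows downward; lengths in m; the calibration is good to about 2 mm. A picture is of the moment at which its call begins. camera_info takes no time and is no camera call.
- workorder.finish_job(): hands the job in; it is judged then, once.
Trained networks look in the newest picture that a camera, given by its name, has taken for a name from the list of things; names that differ only in an ending like _2 or _b are one class to them, and where a whole thing is asked for, a point or a joint stands for the part that bears it (a point fixed in the world has none). Each returns a list of dicts, best first, with "p" (0 to 1); they miss things now and then, are a little off and sometimes report something else, mostly with a low value. They report only what shows in the picture. A call takes as long as a camera call.
- spotter.cut_out(camera, label): "pixels" (480x640 bool, what is visible of it) and "bbox" ([centre column, centre row, width, height] in pixels, round what is visible of it).
The state is a dict: "time_s": time; "q": joint angles; "joint_vel": joint speeds; "joint_torque": joint torques, N m; "tool_pos": TCP position; "eef_rot": TCP orientation; "contact_force": force on the tool from outside, world axes, zero at the start; "ft_torque": the same for the moment, N m; "width": finger opening in m; "grasp_force": force on a finger pad.
Only numpy, scipy, OpenCV 4.12 (cv2) and the standard library are available. Lean on these libraries where they do the work, as an engineer would, in place of code of your own. Each camera call takes 0.05 s, during which the arm holds its last target. There are 200 camera calls.

## Working session

There is one attempt and no reset: what is moved stays moved. The work goes in short steps, Python scripts to look and compute and a tool call to move; the robot and the scene stay as the last step left them, time stands still between calls to the robot, and variables do not carry over. Pictures are saved under pics/ and viewed, at most 10 in all, crops included, and the job is handed in when it is done.

Besides the shell and the picture viewer there is one more tool, called after "Request:" by a JSON object that holds its "name" and its "arguments". play_rows: Moves the arm, as the interface text tells. Its arguments: {"type":"object","properties":{"targets":{"type":"array"},"grip_force":{"type":"number"}},"required":["targets"]}

```bash
mkdir -p pics
cat > h.py <<'E'
import numpy as np,cv2
from cell import telemetry,optics,workorder,spotter,arm
def cam(n):
    c=optics.camera_info(n);K=np.array([[c['fx'],0,c['cx']],[0,c['fy'],c['cy']],[0,0,1]]);return K,np.array(c['rvec'],float),np.array(c['tvec'],float)
def proj(n,P):
    K,r,t=cam(n);return cv2.projectPoints(np.array(P,float).reshape(-1,1,3),r,t,K,None)[0].reshape(-1,2)
def unproj(n,uv,z):
    K,r,t=cam(n);R=cv2.Rodrigues(r)[0];C=-R.T@t
    d=(R.T@np.linalg.inv(K)@np.c_[np.array(uv,float).reshape(-1,2),np.ones(np.size(uv)//2)].T).T
    return C+d*((z-C[2])/d[:,2])[:,None]
def save(n,f):
    im=optics.grab_frame(n);cv2.imwrite(f,im[:,:,::-1]);return im
E
python3 - <<'E'
from h import *
s=telemetry.observe();print(s,arm.grasp_offset)
for n in('top','side'):
    save(n,f'pics/{n}0.png');print(n,cam(n))
    for l in('box','lid','catch_top'):
        for d in spotter.cut_out(n,l)[:2]:
            r=cv2.minAreaRect(np.argwhere(d['pixels'])[:,::-1].astype(np.float32));print(l,d['p'],d['bbox'],d['pixels'].sum(),cv2.boxPoints(r).round(1).tolist())
            np.save(f'{n}_{l}_{round(d["p"]*100)}.npy',d['pixels'])
E
```

```text
{'time_s': 0.0, 'q': array([ 1.21950832,  0.59212609,  0.04831773,  1.60989287, -0.0333287 ,
        0.94273047, -0.03370688]), 'joint_vel': array([ 4.06102001e-05, -3.47327938e-04,  1.45986327e-03, -2.26962977e-04,
       -1.11231656e-03,  9.12790123e-04,  1.66507669e-04]), 'joint_torque': array([-1.17216864e-04, -5.48686302e+01,  1.54650047e+00, -1.98119742e+01,
        9.41081496e-03,  8.64816218e-03,  2.05597127e-05]), 'tool_pos': array([ 0.1846093 , -0.7001962 ,  0.23010999]), 'eef_rot': array([-1.15668174e-03,  9.91701405e-01,  1.28557155e-01, -2.09836270e-04]), 'contact_force': array([ 0.21494527, -0.33165381,  0.20349837]), 'ft_torque': array([-0.01650034,  0.01358452,  0.01734769]), 'grasp_force': 0.0, 'width': 0.08540689866786748} 0.0187
top (array([[544.47172957,   0.        , 323.33680447],
       [  0.        , 544.47172957, 239.13218131],
       [  0.        ,   0.        ,   1.        ]]), array([ 2.22181329, -2.1717505 ,  0.0853659 ]), array([-0.00646   ,  0.5362696 ,  1.63781288]))
box 0.75 [303.8, 226.8, 96.3, 73.9] 1821 [[255.10000610351562, 243.10000610351562], [2
[... 543 characters left out ...]
 0.        , 312.97668761],
       [  0.        , 447.82129512, 247.32639958],
       [  0.        ,   0.        ,   1.        ]]), array([ 2.05758797, -0.19752571,  0.11252565]), array([-0.52545388,  0.13370828,  1.01442764]))
box 0.95 [318.9, 259.9, 74.4, 78.3] 3075 [[280.0, 294.70001220703125], [282.79998779296875, 220.39999389648438], [354.1000061035156, 223.10000610351562], [351.29998779296875, 297.3999938964844]]
lid 0.88 [320.0, 245.8, 55.2, 39.8] 1782 [[291.79998779296875, 265.3999938964844], [293.0, 223.5], [346.1000061035156, 225.1999969482422], [344.8999938964844, 267.0]]
catch_top 0.57 [318.3, 252.6, 18.8, 16.3] 200 [[310.0, 246.0], [327.0, 246.0], [327.0, 257.0], [310.0, 257.0]]
```

View pics/top0.png

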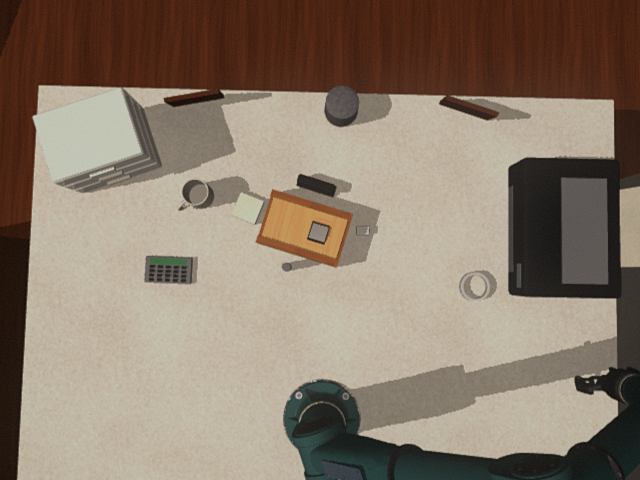

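View pics/side0.png

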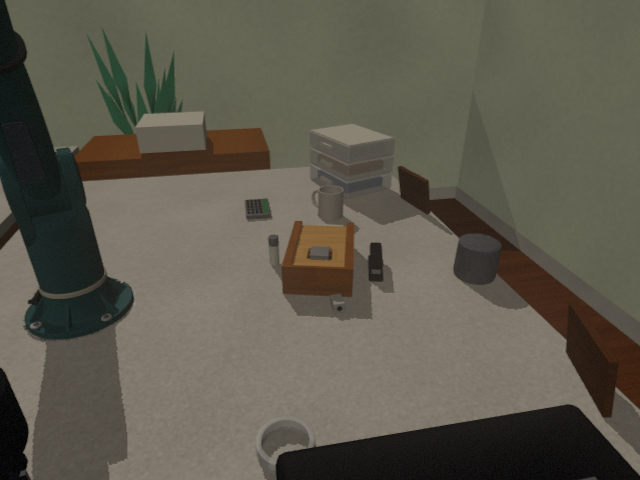

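Top picture: the box is centred near (304,228), its +y end points left and slightly up, and the catch is at (318,232). The note block is at (248,208), the glue at (287,267), the stapler at (317,185) and the sharpener at (363,230). The side picture agrees, with the catch at (318,252).

```bash
cat > fit.py <<'E'
from h import *
from scipy.optimize import minimize
import glob
H={}
for n,th in(('top',('top_box_75','top_lid_61')),('side',('side_box_95','side_lid_88'))):
    m=sum(np.load(f+'.npy').astype(np.uint8) for f in th)>0
    h=cv2.convexHull(np.argwhere(m)[:,::-1].astype(np.int32)); H[n]=h
def pts(p,ps):
    c,s=np.cos(p[2]),np.sin(p[2]);ps=np.array(ps,float);return np.c_[p[0]+c*ps[:,0]-s*ps[:,1],p[1]+s*ps[:,0]+c*ps[:,1],ps[:,2]]
B=[(x,y,z) for x in(-.082,.082) for y in(-.125,.125) for z in(0,.076)]
def masks(n,h,sc=8):
    a=np.zeros((200*sc//2,200*sc//2),np.uint8);o=np.array([220,170]);cv2.fillConvexPoly(a,((h.reshape(-1,2)-o+.5)*sc/1).astype(np.int32)if 0 else ((h.reshape(-1,2)-o)*sc/2*1.0).round().astype(np.int32),1);return a
M={n:masks(n,h) for n,h in H.items()}
def cost(p,ns):
    c=0
    for n in ns:
        a=masks(n,cv2.convexHull(proj(n,pts(p,B)).astype(np.float32)));c+=1-(a&M[n]).sum()/(a|M[n]).sum()
    return c
if __name__=='__main__':
    c=unproj('top',[[318,232]],.076)[0];print('catch',c)
    e=unproj('top',[[255.1,243.1],[271.8,188.7],[353.3,213.6],[336.7,268]],.07);print(e.round(3).tolist())
    d=(e[0]+e[1]-e[2]-e[3])/2;yaw=np.arctan2(-d[0],d[1]);p0=[*e.mean(0)[:2],yaw];print(p0)
    for ns in(('top',),('side',),('top','side')):
        r=minimize(cost,p0,args=(ns,),method='Nelder-Mead',options=dict(initial_simplex=np.array(p0)+np.array([[0,0,0],[.01,0,0],[0,.01,0],[0,0,.06]]),xatol=1e-4,fatol=1e-4));print(ns,r.x.round(4),r.fun, pts(r.x,[(0,-.0435,.076)]).round(4))
    im=cv2.imread('pics/top0.png');sd=cv2.imread('pics/side0.png');out=[]
    q=r.x
    C=[(x,-.0435+y,.076) for x,y in((-.023,-.0245),(.023,-.0245),(.023,.0245),(-.023,.0245))]
    for n,i,w in(('top',im,(235,175,380,285)),('side',sd,(260,200,405,310))):
        i=cv2.resize(i[w[1]:w[3],w[0]:w[2]],None,fx=5,fy=5,interpolation=cv2.INTER_CUBIC)[:,:]
        for P,col in((C,(0,0,255)),([B[1],B[3],B[7],B[5]],(0,255,0)),([B[0],B[2],B[6],B[4]],(255,0,0))):
            u=(proj(n,pts(q,P))-np.array(w[:2])+.5)*5;cv2.polylines(i,[u.round().astype(np.int32)],True,col,1)
        out.append(cv2.resize(i,(600,456))[:,:]if 0 else i)
    cv2.imwrite('pics/fit_top.png',out[0]);cv2.imwrite('pics/fit_side.png',out[1])
E
python3 fit.py
```

```text
catch [0.55314057 0.02272894 0.076     ]
[[0.517, 0.206, 0.07], [0.679, 0.162, 0.07], [0.61, -0.08, 0.07], [0.449, -0.035, 0.07]]
[np.float64(0.563691406155825), np.float64(0.06342918042052366), np.float64(-0.27368154396062927)]
('top',) [ 0.5649  0.0636 -0.2665] 0.014657812781509794 [[0.5535 0.0216 0.076 ]]
('side',) [ 0.565   0.0596 -0.2661] 0.027644863244202456 [[0.5536 0.0176 0.076 ]]
('top', 'side') [ 0.5653  0.0632 -0.2699] 0.048078639318640204 [[0.5537 0.0212 0.076 ]]
```

View pics/fit_top.png

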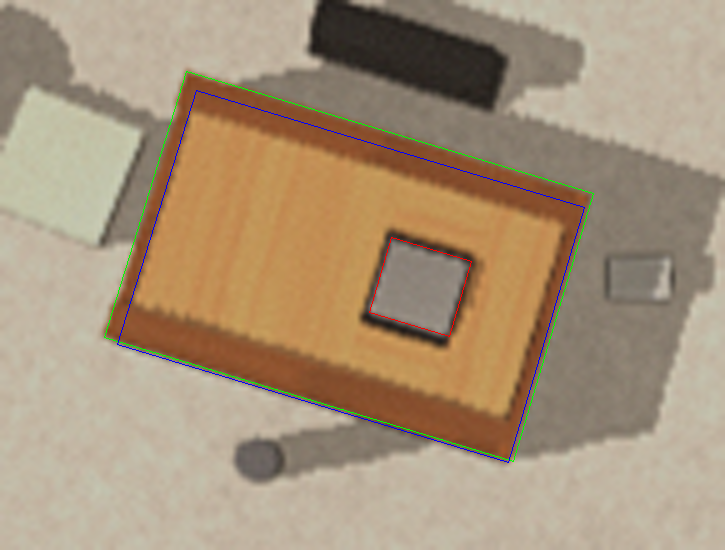

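View pics/fit_side.png

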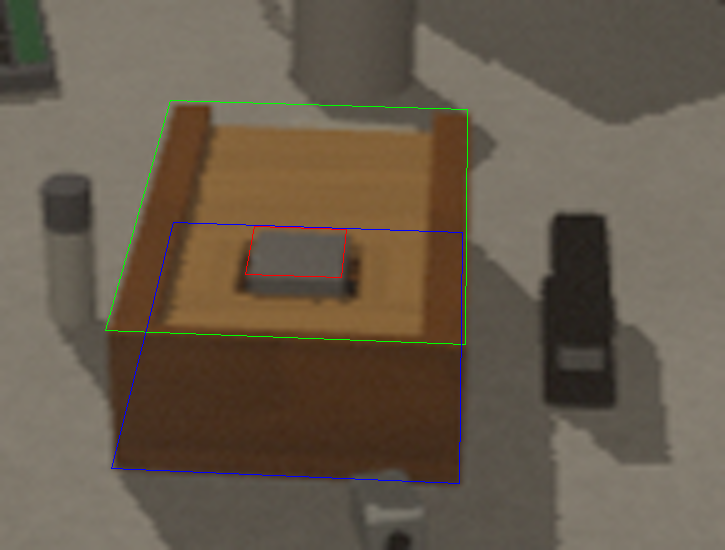

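Red overlays the catch and green the box rim in both views. That puts the box at (0.565, 0.063) with yaw -0.269. I'll press with shut fingers, tool x along the box's +y.

Request:
{"name": "play_rows", "arguments": {"targets": [[0.16,-0.18,0,0,0,-0.055,1],[0.32,-0.36,0,0,0,-0.11,1],[0.5,-0.54,0,0,0,-0.166,1],[0.65,-0.72,0,0,0,-0.22,1],[0.65,-0.72,0,0,0,-0.277,1],[0.65,-0.72,0,0,0,-0.332,1],[0.65,-0.72,0,0,0,-0.332,1],[0.65,-0.72,0,0,0,-0.332,1]], "grip_force": 40}}

```text
time_s: 1.4
tool_pos: [0.238, -0.5978, 0.2313]
eef_rot: [0.0, 0.797, 0.604, -0.0]
contact_force: [0.5, -0.1, -0.1]
width: 0.0002
grasp_force: 0.0
```

```bash
cat > rem.py <<'E'
from h import *
import sys
from scipy.spatial.transform import Rotation as Ro
def tgt(bx,by,z,yaw=-.269,c=(.565,.063)):
    return np.array([c[0]+np.cos(yaw)*bx-np.sin(yaw)*by,c[1]+np.sin(yaw)*bx+np.cos(yaw)*by,z])
s=telemetry.observe();w,x,y,z=s['eef_rot'];R=Ro.from_quat([x,y,z,w]);a=-.269+np.pi/2
G=Ro.from_matrix(np.array([[np.cos(a),np.sin(a),0],[np.sin(a),-np.cos(a),0],[0,0,-1]]).T@np.eye(3) if 0 else np.array([[np.cos(a),np.sin(a),0],[np.sin(a),-np.cos(a),0],[0,0,-1.]]))
g=tgt(*map(float,sys.argv[1:4]))
print('shift frac',(R.inv().apply(g-s['tool_pos'])/.12).round(3),'turn',((R.inv()*G).as_rotvec()/np.pi).round(4),'t',s['time_s'],'box',(R.from_euler('z',.269).apply(s['tool_pos']-[.565,.063,0])).round(4),'F',s['contact_force'].round(1),'w',s['width'])
E
python3 rem.py 0 -.038 .1
```

```text
shift frac [5.72  1.141 1.094] turn [-0.      0.     -0.0012] t 1.4 box [-0.1396 -0.7239  0.2313] F [ 0.5 -0.1 -0.1] w 0.00018042777082530112
```

Request:
{"name": "play_rows", "arguments": {"targets": [[0.48,0.1,0,0,0,0,1],[0.96,0.2,0,0,0,0,1],[0.96,0.2,0,0,0,0,1]]}}

```text
time_s: 1.78
tool_pos: [0.2956, -0.4877, 0.2314]
eef_rot: [-0.001, 0.794, 0.608, 0.001]
contact_force: [0.6, -0.0, 0.7]
width: 0.0002
grasp_force: 0.0
```

Request:
{"name": "play_rows", "arguments": {"targets": [[0.48,0.1,0,0,0,0,1],[0.96,0.2,0,0,0,0,1],[0.96,0.2,0,0,0,0,1]]}}

```text
time_s: 2.15
tool_pos: [0.3486, -0.3844, 0.2316]
eef_rot: [-0.0, 0.794, 0.608, 0.001]
contact_force: [0.2, -1.3, 0.1]
width: -0.0001
grasp_force: 0.0
```

Request:
{"name": "play_rows", "arguments": {"targets": [[0.48,0.1,0,0,0,0,1],[0.96,0.2,0,0,0,0,1],[0.96,0.2,0,0,0,0,1]]}}

```text
time_s: 2.52
tool_pos: [0.4024, -0.2808, 0.2318]
eef_rot: [0.0, 0.794, 0.608, 0.001]
contact_force: [-0.3, -1.0, -0.1]
width: 0.0001
grasp_force: 0.0
```

Request:
{"name": "play_rows", "arguments": {"targets": [[0.48,0.1,0,0,0,0,1],[0.96,0.2,0,0,0,0,1],[0.96,0.2,0,0,0,0,1]]}}

```text
time_s: 2.9
tool_pos: [0.4565, -0.1765, 0.2319]
eef_rot: [0.001, 0.794, 0.608, 0.001]
contact_force: [-0.7, 0.2, -0.1]
width: 0.0001
grasp_force: 0.0
```

Request:
{"name": "play_rows", "arguments": {"targets": [[0.48,0.1,0,0,0,0,1],[0.96,0.2,0,0,0,0,1],[0.96,0.2,0,0,0,0,1]]}}

```text
time_s: 3.28
tool_pos: [0.5104, -0.072, 0.2318]
eef_rot: [0.0, 0.794, 0.607, 0.002]
contact_force: [0.7, -0.6, -0.4]
width: -0.0
grasp_force: 0.0
```

```bash
python3 rem.py 0 -.038 .1
```

```text
shift frac [0.885 0.14  1.101] turn [ 0.0008 -0.0007  0.0012] t 3.275 box [-0.0168 -0.1446  0.2318] F [ 0.7 -0.6 -0.4] w -2.2410508793038432e-06
```

Request:
{"name": "play_rows", "arguments": {"targets": [[0.44,0.07,0.25,0,0,0.001,1],[0.88,0.14,0.5,0,0,0.001,1],[0.88,0.14,0.9,0,0,0.001,1],[0.88,0.14,0.9,0,0,0.001,1],[0.88,0.14,0.9,0,0,0.001,1]]}}

```text
time_s: 3.9
tool_pos: [0.5523, 0.02, 0.1241]
eef_rot: [0.001, 0.798, 0.603, -0.0]
contact_force: [0.1, 0.0, -0.5]
width: 0.0001
grasp_force: 0.0
```

```bash
python3 rem.py 0 -.038 .054; python3 -c "
from h import *
i=save('side','pics/s1.png');t=save('top','pics/t1.png')
f=lambda i,w:cv2.resize(i[w[1]:w[3],w[0]:w[2],::-1],None,fx=3,fy=3,interpolation=cv2.INTER_CUBIC)
cv2.imwrite('pics/c1.png',np.hstack([f(i,(255,160,385,310)),f(t,(235,150,365,300))]))"
```

```text
shift frac [0.058 0.005 0.584] turn [ 0.0003  0.0004 -0.0026] t 3.9 box [-0.0008 -0.0449  0.1241] F [ 0.1  0.  -0.5] w 7.518410747210075e-05
```

View pics/c1.png

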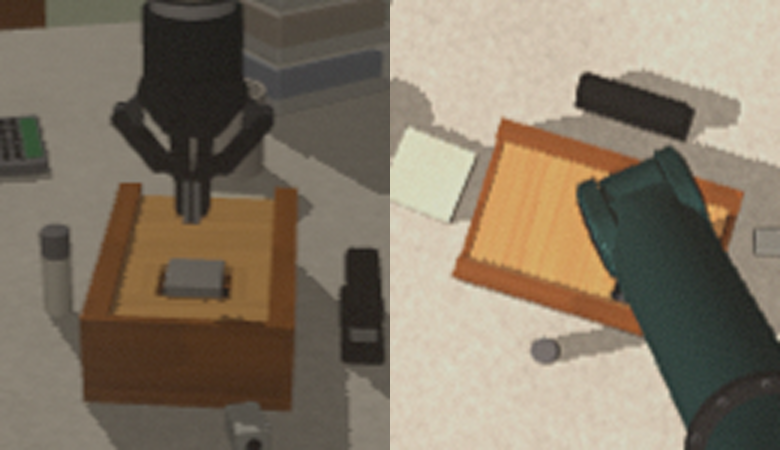

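The shut fingers are centred over the catch (side crop: tip at (192,218), catch at (195,275)). Now I'll press down.

Request:
{"name": "play_rows", "arguments": {"targets": [[0.04,0,0.2,0,0,-0.002,1],[0.04,0,0.4,0,0,-0.002,1],[0.04,0,0.46,0,0,-0.002,1],[0.04,0,0.52,0,0,-0.002,1],[0.04,0,0.58,0,0,-0.002,1],[0.04,0,0.58,0,0,-0.002,1],[0.04,0,0.58,0,0,-0.002,1]]}}

```text
time_s: 4.88
tool_pos: [0.5539, 0.0267, 0.0542]
eef_rot: [0.001, 0.795, 0.607, 0.0]
contact_force: [1.5, -1.9, 4.9]
width: -0.0002
grasp_force: 1.8
```

```bash
python3 rem.py 0 -.02 .054
```

```text
shift frac [0.149 0.009 0.001] turn [0.0004 0.0001 0.0005] t 4.875 box [-0.0011 -0.0379  0.0542] F [ 1.5 -1.9  4.9] w -0.00019937713340208692
```

Request:
{"name": "play_rows", "arguments": {"targets": [[0.03,0,0,0,0,0,1],[0.06,0,0,0,0,0,1],[0.09,0,0,0,0,0,1],[0.12,0,0,0,0,0,1],[0.15,0,0,0,0,0,1],[0.18,0,0,0,0,0,1],[0.21,0,0,0,0,0,1],[0.24,0,0,0,0,0,1],[0.24,0,0,0,0,0,1]]}}

```text
time_s: 6.0
tool_pos: [0.5602, 0.0554, 0.0536]
eef_rot: [-0.0, 0.795, 0.607, -0.0]
contact_force: [-0.6, -0.7, 2.9]
width: -0.0002
grasp_force: 2.1
```

```bash
python3 rem.py 0 .07 .054
```

```text
shift frac [ 0.655  0.023 -0.003] turn [-0.0002  0.0001  0.0007] t 6.0 box [-0.0026 -0.0086  0.0536] F [-0.6 -0.7  2.9] w -0.0001662597755641346
```

Request:
{"name": "play_rows", "arguments": {"targets": [[0.05,0,0,0,0,0,1],[0.1,0.01,0,0,0,0,1],[0.15,0.01,0,0,0,0,1],[0.2,0.02,0,0,0,0,1],[0.25,0.02,0,0,0,0,1],[0.3,0.02,0,0,0,0,1],[0.35,0.02,0,0,0,0,1],[0.4,0.02,0,0,0,0,1],[0.45,0.02,0,0,0,0,1],[0.5,0.02,0,0,0,0,1],[0.55,0.02,0,0,0,0,1],[0.6,0.02,0,0,0,0,1],[0.65,0.02,0,0,0,0,1],[0.65,0.02,0,0,0,0,1]]}}

```text
time_s: 7.75
tool_pos: [0.5825, 0.1294, 0.0531]
eef_rot: [-0.0, 0.795, 0.607, -0.002]
contact_force: [-3.1, -4.3, 0.9]
width: 0.0003
grasp_force: 2.4
```

```bash
python3 rem.py 0 .075 .054; python3 -c "
from h import *
i=save('side','pics/s2.png');t=save('top','pics/t2.png')
f=lambda i,w:cv2.resize(i[w[1]:w[3],w[0]:w[2],::-1],None,fx=3,fy=3,interpolation=cv2.INTER_CUBIC)
cv2.imwrite('pics/c2.png',np.hstack([f(i,(255,160,385,310)),f(t,(235,150,365,300))]))"
```

```text
shift frac [ 0.053  0.007 -0.008] turn [-0.0007  0.0007  0.0007] t 7.75 box [-0.0008  0.0687  0.0531] F [-3.1 -4.3  0.9] w 0.0002689629349968925
```

View pics/c2.png

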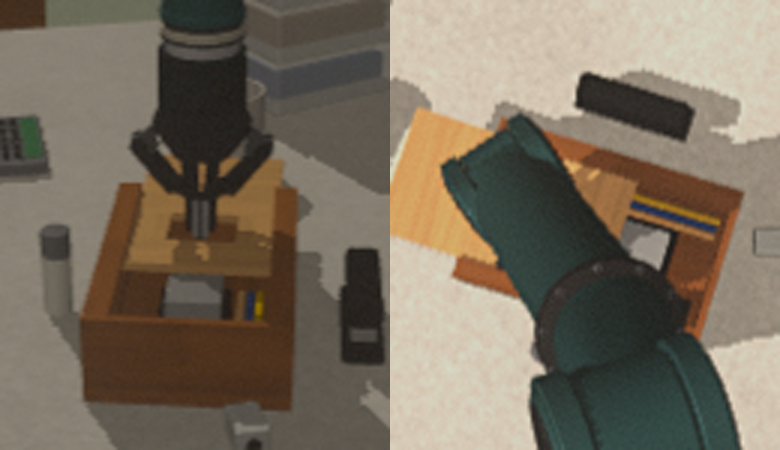

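The lid is sliding with the fingertip in its window, and its -y end (side crop, row 272) is nearly past the catch (row 295). I'll push on gently to the stop.

Request:
{"name": "play_rows", "arguments": {"targets": [[0.015,0,0,0,0,0,1],[0.03,0,0,0,0,0,1],[0.045,0,0,0,0,0,1],[0.055,0,0,0,0,0,1],[0.055,0,0,0,0,0,1],[0.055,0,0,0,0,0,1]]}}

```text
time_s: 8.6
tool_pos: [0.5852, 0.136, 0.0535]
eef_rot: [-0.0, 0.795, 0.607, -0.0]
contact_force: [-2.1, -4.4, -2.1]
width: -0.0
grasp_force: 2.1
```

```bash
python3 rem.py 0 .078 .054
```

```text
shift frac [ 0.019 -0.    -0.004] turn [-0.0001  0.0001  0.0006] t 8.6 box [0.0001 0.0757 0.0535] F [-2.1 -4.4 -2.1] w -4.872252751133297e-05
```

Request:
{"name": "play_rows", "arguments": {"targets": [[0.01,0,0,0,0,0,1],[0.02,0,0,0,0,0,1],[0.03,0,0,0,0,0,1],[0.03,0,0,0,0,0,1],[0.03,0,0,0,0,0,1]]}}

```text
time_s: 9.22
tool_pos: [0.5852, 0.136, 0.0535]
eef_rot: [0.001, 0.796, 0.606, -0.003]
contact_force: [-2.9, -9.2, 0.9]
width: -0.0001
grasp_force: 4.5
```

```bash
python3 rem.py 0 .078 .054
```

```text
shift frac [ 0.019 -0.001 -0.004] turn [-0.0006  0.0018  0.    ] t 9.225 box [0.0001 0.0757 0.0535] F [-2.9 -9.2  0.9] w -8.571418108732517e-05
```

The position hasn't changed while the force rose to about 10 N, so the lid is at its stop. I'll back off, rise and clear.

Request:
{"name": "play_rows", "arguments": {"targets": [[-0.05,0,0,0,0,0,1],[-0.12,0,0,0,0,0,1],[-0.12,0,0,0,0,0,1],[-0.12,0,-0.2,0,0,0,1],[-0.12,0,-0.5,0,0,0,1],[-0.12,0,-0.9,0,0,0,1],[-0.12,0,-1,0,0,0,1]]}}

```text
time_s: 10.1
tool_pos: [0.585, 0.1277, 0.1773]
eef_rot: [0.001, 0.795, 0.607, 0.004]
contact_force: [0.4, 0.8, -0.6]
width: 0.0001
grasp_force: 0.0
```

Request:
{"name": "play_rows", "arguments": {"targets": [[-0.2,-0.2,-0.3,0,0,0,1],[-0.6,-0.3,-0.6,0,0,0,1],[-1,-0.3,-0.6,0,0,0,1],[-1,-0.3,-0.6,0,0,0,1]]}}

```text
time_s: 10.6
tool_pos: [0.5147, 0.0152, 0.2453]
eef_rot: [0.001, 0.797, 0.604, -0.001]
contact_force: [0.2, 0.1, 0.7]
width: -0.0002
grasp_force: 0.0
```

Request:
{"name": "play_rows", "arguments": {"targets": [[-0.5,0,0,0,0,0,1],[-1,0,0,0,0,0,1],[-1,0,0,0,0,0,1],[-1,0,0,0,0,0,1],[-1,0,0,0,0,0,1]]}}

```text
time_s: 11.22
tool_pos: [0.4853, -0.094, 0.2455]
eef_rot: [-0.0, 0.794, 0.608, 0.0]
contact_force: [0.7, 0.5, -0.2]
width: -0.0001
grasp_force: 0.0
```

```bash
python3 rem.py 0 .078 .054; python3 -c "
from h import *
i=save('side','pics/s3.png');t=save('top','pics/t3.png')
f=lambda i,w:cv2.resize(i[w[1]:w[3],w[0]:w[2],::-1],None,fx=3,fy=3,interpolation=cv2.INTER_CUBIC)
cv2.imwrite('pics/c3.png',np.hstack([f(i,(255,160,385,310)),f(t,(235,150,365,300))]))"
```

```text
shift frac [2.084 0.305 1.598] turn [ 0.     -0.0004  0.0019] t 11.225 box [-0.0351 -0.1725  0.2455] F [ 0.7  0.5 -0.2] w -0.00010532375574845626
```

View pics/c3.png

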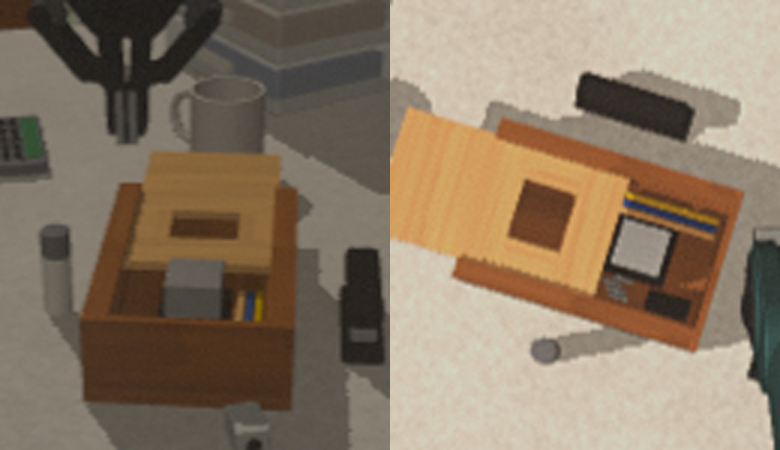

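The lid is fully open. The catch has sprung up behind its -y end (side crop (193,285), top crop (640,247)), the bystanders haven't moved, and the arm is clear.

```bash
python3 -c "
from cell import workorder;print(workorder.finish_job())"
```

```text
the job is handed in; nothing more can be done
None
```

The box lid is fully open against its stop, the catch has sprung back up behind it, nothing else was moved, and the job was handed in at about 11 s with the arm clear; the verdict was not shown.

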